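Put the tomato tin away in the provisions box

TASK

Put the tin with the red label away in the green provisions box, standing upright on the flat fish tins already in there. You cannot know how full the box is: lower the tin gently until you feel it touch down, only then let go (do not drop it), and leave it standing by itself. Do not shift the blue milk tin or the white pepper pot.

Things in the scene. Friction and masses are not known exactly. Their poses are not given: they have to be found in the camera images.
- tomato_tin: Closed tomato tin, an upright cylinder 56 mm in diameter and 76 mm high, 0.18 to 0.35 kg, rigid, with a red label, a yellow band round the middle and a red lid. It starts standing on the table. Origin: centre of its underside; z axis up along the tin.
- store_box: Fixed opaque green open-topped box, outside 228 (its x) by 140 (its y) by 110 mm high, walls 5 mm (inside 218 by 130; a lip stands out 4 mm round the rim). Origin: centre of its underside on the table, z up; rim 110 mm above it. A level, rigid, firm layer of flat fish tins fills the whole inside; its top lies anywhere from 26 to 71 mm above the origin (not told).
- milk_tin: Bystander: closed milk tin of the same size as the tomato tin (56 mm diameter, 76 mm high), blue label with a white band, plain steel lid. It stands loose on the table. Origin: centre of its underside.
- pepper_pot: Bystander: white ceramic pepper pot, round, 58 mm in greatest diameter and 86 mm high, standing loose on the table. Origin: centre of its underside.

How it is judged:
On the way:
1. the tomato tin, still held by the fingers and upright inside the box, has touched down on what is in the box (contact force between tomato_tin and store_box above 0.5 N and contact force between the fingers and tomato_tin above 1 N and x of tomato_tin in the frame of store_box between -0.1 and 0.1 m and y of tomato_tin in the frame of store_box between -0.055 and 0.055 m and z of tomato_tin in the frame of store_box between 0.015 and 0.09 m and angle between tomato_tin's own z axis and vertical below 0.18 rad), for 0.1 s.
At the end, for the whole second after the job is handed in: The tomato tin stands upright (within about 10 degrees) inside the box, resting on the fish tins, released and at rest; the milk tin and the pepper pot are within 20 mm of where they started (x of tomato_tin in the frame of store_box between -0.1 and 0.1 m and y of tomato_tin in the frame of store_box between -0.055 and 0.055 m and z of tomato_tin in the frame of store_box between 0.015 and 0.09 m and angle between tomato_tin's own z axis and vertical below 0.18 rad and contact force between tomato_tin and store_box above 0.5 N and contact force between the fingers and tomato_tin below 0.1 N and linear speed of tomato_tin below 0.02 m/s and angular speed of tomato_tin below 0.2 rad/s and distance of each of milk_tin, pepper_pot from where it was at the start of the episode below 0.02 m); the robot touches nothing.
It fails at once if the tomato tin is dropped (falls faster than 0.5 m/s, about 12 mm of free fall, out of the fingers) (contact force between the fingers and tomato_tin below 0.1 N and linear speed of tomato_tin above 0.5 m/s).
It fails at once if the tomato tin is pressed or knocked against the box or its contents with more than 45 N (contact force between tomato_tin and store_box above 45 N).
It fails at once if the milk tin is moved more than 20 mm (distance of milk_tin from where it was at the start of the episode above 0.02 m).
It fails at once if the pepper pot is moved more than 20 mm (distance of pepper_pot from where it was at the start of the episode above 0.02 m).
It also fails if it takes over 42 s, if anything falls off the work surface, if the arm or the gripper's body presses on something with over 40 N, if the wrist force passes 120 N, or if a joint passes its speed limit or range.

ROBOT

A 6-joint arm with a two-finger parallel gripper is mounted at the origin on the work surface. World frame = base frame: x ahead of the robot, y to its left, z up, the work surface at z = 0. Lengths are in m, angles in rad, forces in N, time in s.
With the tool pointing down it reaches from about 0.35 to 0.875 m from the base axis. Payload 15.5 kg.
Tool frame: the origin (TCP) lies on the centre line of the jaws, within the pads' length; the fingertips stand 14 mm ahead of it and the grasp point (between the pads) lies 5 mm behind it (env.tip_extent is the distance from the TCP to the fingertips, in m); z points along the fingers, y is the line along which they close (so a half turn about z gives the same grasp; the last joint's range is limited). The gripper opens to 85 mm and grips with 20 to 120 N. Pads are 22 mm wide; open, the fingers measure 114 mm over their backs; the gripper's body (76 mm by 85 mm) begins 54 mm behind the grasp point. The pads swing forward as they close: fully open they stand 13 mm farther back than shut.
Start: joints at [1.179, 0.494, 1.345, -0, 1.302, -0.096], TCP at [0.183, 0.598, 0.245] pointing down, gripper open.
Joint ranges: [-2.91, 2.91], [-0.82, 2.16], [0.22, 2.67], [-1.22, 4.37], [0.12, 2.79], [-3.08, 3.08]. Speed limits (rad/s): [1.89, 1.89, 2.57, 3.01, 3.01, 3.01].

INTERFACE

Orientations are given as a unit quaternion [x, y, z, w].
In Python, from station import env, imaging, ticket gives the robot as it stands (env), with the cameras (imaging) and the job (ticket).
- The arm moves only by the tool drive_effector, called as name(argument=value, ...), one argument or row to a line, values as JSON. Schema: {"type":"object","properties":{"offsets":{"type":"array","items":{"type":"number"},"minItems":5,"maxItems":100},"only":{"type":"string"},"quiet":{"type":"boolean"},"lines":{"type":"string"}},"required":["offsets"],"additionalProperties":false}. offsets is one flat list of numbers that holds 1 to 20 rows one after another, with no inner brackets; each row has 5 numbers: the finger opening in m, then dx, dy, dz in m, then a turn about the tool's z in rad; each row is the pose to reach, as a shift and turn from the pose commanded when the call began, along the tool's axes at that moment; what a row does not reach only later rows make up. A row lasts 1/8 s, in which the tool goes at most 0.0625 m and 0.188 rad, less where a joint would pass 70% of its speed; a pose out of reach is approached as far as the arm can. The fingers move at their own pace and stop on an object; the grip force is fixed at half the most. Time passes only in rows, so rows that do not move let the fingers close. The tool returns the time, the measured TCP pose, the force, the opening and the grip force at its end. only (a regular expression) keeps the lines of the reply that match it, lines (a string "A,B") keeps lines A to B, and quiet returns only ok. Input that does not fit is refused with a message, and nothing moves.
- env.observe(): the state, without advancing time (a new reading comes with each control period).
- imaging.snapshot(name): name is "scene" or "top" or "wrist"; returns the picture (420x560x3 uint8, red, green, blue); there is no depth.
- imaging.get_calibration(name): a dict with "fx", "fy", "cx", "cy" (pixels), "distortion" ([k1, k2, p1, p2, k3] as OpenCV has them; the pictures are not rectified), "rvec" (rotation vector, rad) and "tvec" (3), from world to camera coordinates, as OpenCV has them; the wrist camera has in their place "T_tool_cam" (4x4, takes a point from camera to tool coordinates, whose origin is the TCP and whose axes are the flange's). Camera axes: x right, y down, z forward; pixel columns grow to the right and rows downward; lengths in m; the calibration is good to about 2 mm. A picture is of the moment at which its call begins: read the wrist's pose just before it. get_calibration takes no time and is no camera call.
- ticket.hand_in(): hands the job in; it is judged then, once.
The state is a dict: "clock": time; "joints": joint angles; "qvel": joint speeds; "effort": joint torques, N m; "tcp_pos": TCP position; "eef_rot": TCP orientation; "wrist_force": force on the tool from outside, world axes, zero at the start; "ft_torque": the same for the moment, N m; "gripper_width": finger opening in m; "gripper_force": force on a finger pad.
Only numpy, scipy, OpenCV 4.12 (cv2) and the standard library are available. Lean on these libraries where they do the work, as an engineer would, in place of code of your own. Each camera call takes 0.05 s, during which the arm holds its last target. There are 200 camera calls.

## Working session

There is one attempt and no reset: what is moved stays moved. The work goes in short steps, Python scripts to look and compute and a tool call to move; the robot and the scene stay as the last step left them, time stands still between calls to the robot, and variables do not carry over. Pictures are saved under pics/ and viewed, at most 10 in all, crops included, and the job is handed in when it is done.

```bash
ls; mkdir -p pics
```

Run:
```python
from station import env, imaging, ticket
import cv2,numpy as np
o=env.observe();print({k:np.round(v,3).tolist() for k,v in o.items()})
for n in("scene","top","wrist"):
    c=imaging.get_calibration(n);print(n,{k:np.round(v,4).tolist() for k,v in c.items()})
    cv2.imwrite(f"pics/{n}0.png",imaging.snapshot(n)[:,:,::-1])
```

```text
pics
station.py
{'clock': 0.0, 'joints': [1.178, 0.494, 1.346, -0.0, 1.302, -0.095], 'qvel': [0.001, -0.001, -0.001, -0.001, 0.0, 0.001], 'effort': [-0.005, -88.214, -38.388, -0.001, 0.01, -0.0], 'tcp_pos': [0.183, 0.597, 0.245], 'eef_rot': [0.148, 0.989, -0.001, -0.0], 'wrist_force': [-0.141, 0.606, 0.068], 'ft_torque': [-0.034, -0.083, 0.021], 'gripper_force': 0.0, 'gripper_width': 0.086}
scene {'fx': 400.2748, 'fy': 400.2748, 'cx': 278.6427, 'cy': 209.8466, 'distortion': [-0.0884, 0.0, 0.0, 0.0, 0.0], 'rvec': [2.079, 0.7233, -0.3712], 'tvec': [-0.4807, -0.1539, 0.9607]}
top {'fx': 481.0894, 'fy': 481.0894, 'cx': 287.5115, 'cy': 210.0252, 'distortion': [-0.1734, 0.0, 0.0, 0.0, 0.0], 'rvec': [2.1454, -2.1189, 0.1788], 'tvec': [0.0471, 0.5464, 0.8934]}
wrist {'fx': 350.736, 'fy': 350.736, 'cx': 284.98, 'cy': 208.8004, 'distortion': [-0.0497, 0.0, 0.0, 0.0, 0.0], 'T_tool_cam': [[-0.0005, -0.9503, -0.3113, 0.0811], [1.0, -0.0004, -0.0003, -0.0004], [0.0002, -0.3113, 0.9503, -0.1285], [0.0, 0.0, 0.0, 1.0]]}
```

View pics/scene0.png

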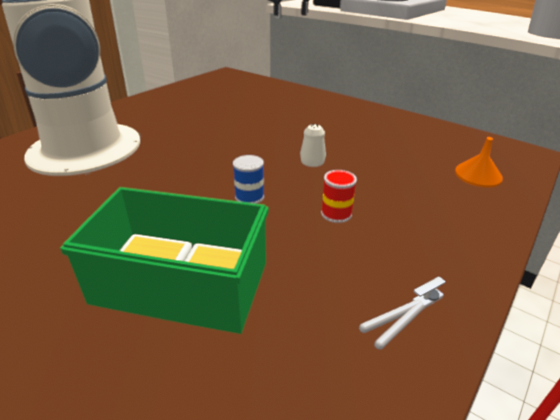

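View pics/top0.png

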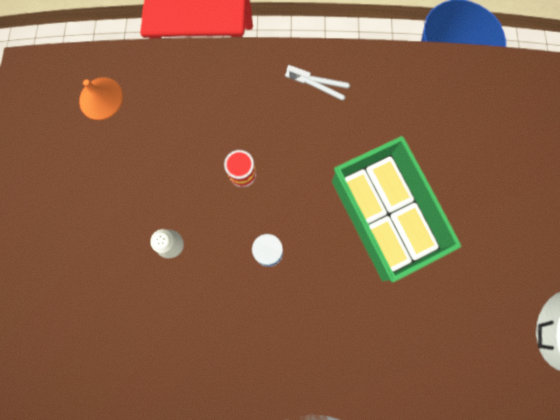

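View pics/wrist0.png

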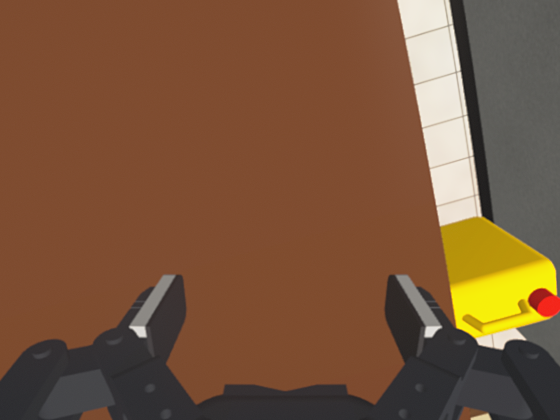

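The scene view shows the red tin at about (339,196) with its lid at (340,179), the milk tin at (249,178), the pepper pot at (313,145) and the green box at lower left. In the top view the red lid is at (239,164), the milk lid at (267,249) and the pepper pot at (163,241). The box rim corners there are about (335,170), (402,139), (459,244) and (390,279). The wrist view shows only table.

Create h.py:
```python
from station import env, imaging, ticket
import cv2,numpy as np
from scipy.spatial.transform import Rotation as R
def cam(n,o=None):
    c=imaging.get_calibration(n);K=np.array([[c['fx'],0,c['cx']],[0,c['fy'],c['cy']],[0,0,1]]);D=np.array(c['distortion'])
    if 'rvec' in c:
        M=cv2.Rodrigues(np.array(c['rvec'],float))[0];return K,D,M,np.array(c['tvec'],float)
    T=np.eye(4);T[:3,:3]=R.from_quat(o['eef_rot']).as_matrix();T[:3,3]=o['tcp_pos']
    W=np.linalg.inv(T@np.array(c['T_tool_cam']));return K,D,W[:3,:3],W[:3,3]
def ray(C,p):
    K,D,M,t=C;u=cv2.undistortPoints(np.array(p,float).reshape(-1,1,2),K,D).reshape(-1,2)
    d=np.c_[u,np.ones(len(u))]@M;return -M.T@t,d/np.linalg.norm(d,axis=1)[:,None]
def plane(C,p,z):
    o,d=ray(C,p);return o+d*((z-o[2])/d[:,2])[:,None]
def tri(C1,p1,C2,p2):
    a,u=ray(C1,p1);b,v=ray(C2,p2);u,v=u[0],v[0]
    s=np.linalg.lstsq(np.c_[u,-v],b-a,rcond=None)[0];P,Q=a+s[0]*u,b+s[1]*v
    return (P+Q)/2,np.linalg.norm(P-Q)
def proj(C,P):
    K,D,M,t=C;return cv2.projectPoints(np.array(P,float).reshape(-1,3),cv2.Rodrigues(M)[0],t,K,D)[0].reshape(-1,2)
def comps(m,amin=30):
    n,l,s,c=cv2.connectedComponentsWithStats(m.astype(np.uint8),connectivity=4)
    return [(s[i].tolist(),c[i].round(1).tolist()) for i in range(1,n) if s[i,4]>amin]
```

Run:
```python
from h import *
for n in("scene","top"):
    im=cv2.imread(f"pics/{n}0.png");h=cv2.cvtColor(im,cv2.COLOR_BGR2HSV);H,S,V=[h[...,i].astype(int) for i in range(3)]
    red=((H<4)|(H>176))&(S>210)&(V>140)
    print(n,"red",comps(red))
    grn=(H>50)&(H<75)&(S>120)
    cs,_=cv2.findContours(grn.astype(np.uint8),0,2);c=max(cs,key=cv2.contourArea)
    print("green",cv2.approxPolyDP(c,5,True).reshape(-1,2).tolist())
    print("white",comps((S<60)&(V>110)))
    print("blue",comps((H>100)&(H<130)&(S>120)))
    print("yellow",comps((H>15)&(H<35)&(S>100)&(V>120)))
T=cam("top");Sc=cam("scene")
print("cam pos",ray(T,[0,0])[0],ray(Sc,[0,0])[0])
print("base px",proj(T,[0,0,0]),proj(Sc,[0,0,0]))
print("tom",tri(T,[239,164],Sc,[340,179]),"milk",tri(T,[267,249],Sc,[249,163]))
```

```text
scene red [([328, 172, 25, 12, 223], [340.0, 177.6]), ([324, 183, 22, 17, 163], [331.4, 192.1]), ([322, 203, 16, 15, 132], [329.4, 211.1]), ([530, 381, 30, 39, 431], [547.6, 403.8])]
green [[61, 247], [88, 303], [240, 332], [265, 262], [267, 207], [119, 188]]
white [([2, 0, 94, 53, 1484], [43.1, 11.6]), ([110, 0, 164, 96, 12069], [189.9, 38.4]), ([280, 0, 280, 60, 8636], [446.9, 22.1]), ([20, 55, 85, 39, 814], [63.4, 81.5]), ([25, 83, 115, 92, 6973], [78.1, 134.5]), ([301, 124, 25, 42, 847], [313.1, 145.9]), ([233, 155, 31, 17, 409], [247.8, 162.8]), ([324, 173, 33, 15, 88], [339.9, 182.7]), ([234, 179, 30, 12, 176], [248.5, 185.5]), ([322, 214, 28, 8, 54], [335.6, 219.2]), ([466, 230, 94, 190, 9138], [524.6, 349.5]), ([120, 234, 121, 27, 549], [179.3, 246.3]), ([359, 277, 87, 72, 1642], [403.9, 311.9]), ([547, 404, 13, 16, 115], [554.9, 413.9])]
blue [([234, 168, 29, 16, 316], [248.5, 176.1]), ([236, 187, 27, 15, 271], [249.1, 194.5])]
yellow [([322, 194, 32, 14, 203], [337.0, 202.3]), ([124, 237, 60, 23, 854], [154.0, 247.5]), ([189, 246, 52, 23, 764], [215.1, 256.9])]
top red []
g
[... 389 characters left out ...]
 2379], [394.2, 211.7]), ([150, 229, 33, 29, 742], [166.5, 242.9]), ([252, 234, 31, 33, 820], [267.2, 249.8]), ([536, 292, 24, 79, 1245], [550.3, 330.8])]
blue [([422, 0, 84, 46, 2845], [462.9, 24.4])]
yellow [([374, 162, 34, 43, 743], [390.6, 183.2]), ([348, 175, 33, 43, 700], [363.8, 196.1]), ([398, 209, 35, 44, 764], [415.3, 230.4]), ([372, 223, 34, 44, 737], [388.5, 244.0])]
cam pos [0.38755421 0.05113166 0.97269017] [ 0.91829689 -0.39368914  0.42358169]
base px [[311.21395859 485.01524614]] [[ 83.26874248 147.30615297]]
tom (array([0.63072894, 0.14888212, 0.07101272]), np.float64(0.000505235207765009)) milk (array([0.46740333, 0.0920221 , 0.07128459]), np.float64(0.0017636480669481363))
```

Run:
```python
from h import *
np.set_printoptions(precision=4,suppress=True)
T=cam("top");S=cam("scene")
t=[[401,137],[335,168],[391,280],[459,246]];P=plane(T,t,.11);print("rim",P,"ctr",P.mean(0),[np.linalg.norm(P[i]-P[i-1]) for i in range(4)])
e=P[1]-P[2];f=P[0]-P[3];print("long axis yaw",np.arctan2((e+f)[1],(e+f)[0]))
print("scene px of rim",proj(S,P))
for p in t:
    for q in [[267,207],[61,247],[119,188],[250,270]]:
        X,d=tri(T,p,S,q)
        if d<.012:print("rim tri",p,q,X,d)
for z in(.0,.043,.086):print("pepper",plane(T,[[162,241]],z),plane(S,[[313,146]],z))
# label positions in top at several fill heights -> where they'd be in scene
lab=[[390.6,183.2],[363.8,196.1],[415.3,230.4],[388.5,244]]
for z in(.026,.05,.071):print(z,proj(S,plane(T,lab,z)).round(0).tolist())
im=cv2.imread("pics/scene0.png")[180:340,50:280];cv2.imwrite("pics/box.png",cv2.resize(im,None,fx=3.4,fy=3.4))
o=env.observe();M=R.from_quat(o['eef_rot']).as_matrix();print(M.T@(np.array([.631,.149,.245])-o['tcp_pos']),M)
```

```text
rim [[ 0.6779 -0.1595  0.11  ]
 [ 0.6149 -0.0333  0.11  ]
 [ 0.4097 -0.1337  0.11  ]
 [ 0.4716 -0.2626  0.11  ]] ctr [ 0.5435 -0.1473  0.11  ] [np.float64(0.2305398912819827), np.float64(0.14108636088515006), np.float64(0.22848542133474523), np.float64(0.1429734476705763)]
long axis yaw 0.45930699767598215
scene px of rim [[238.0743 269.8801]
 [266.3766 202.3461]
 [121.472  184.4155]
 [ 62.6072 241.9824]]
rim tri [335, 168] [267, 207] [ 0.6167 -0.034   0.1032] 0.0001548221658873007
rim tri [391, 280] [119, 188] [ 0.4088 -0.1366  0.1047] 0.0038653321766270953
rim tri [459, 246] [61, 247] [ 0.4718 -0.2657  0.104 ] 0.001953780330073831
pepper [[ 0.4859  0.3112 -0.    ]] [[0.4394 0.3536 0.    ]]
pepper [[0.4815 0.2997 0.043 ]] [[0.488  0.2778 0.043 ]]
pepper [[0.4772 0.2882 0.086 ]] [[0.5366 0.2019 0.086 ]]
0.026 [[205.0, 291.0], [220.0, 261.0], [134.0, 279.0], [153.0, 251.0]]
0.05 [[204.0, 274.0], [218.0, 246.0], [133.0, 263.0], [152.0, 236.0]]
0.071 [[202.0, 259.0], [217.0, 232.0], [132.0, 248.0], [151.0, 223.0]]
[-0.5599 -0.2977  0.0001] [[-0.9563  0.2924 -0.0004]
 [ 0.2924  0.9563 -0.0009]
 [ 0.0001 -0.0009 -1.    ]]
```

View pics/box.png

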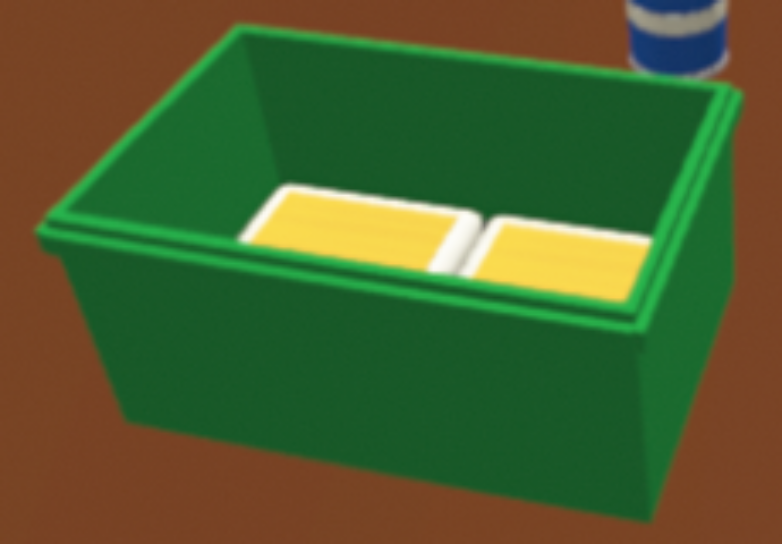

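The crop shows the flat tins well below the rim. The fill is about 30 mm, to be felt on touchdown. The box long axis is at yaw 0.46, so I'll close the fingers along it. Next is the move over the tomato tin.

drive_effector(
  offsets=[0.085,-0.56,-0.298,0,0.815,0.085,-0.56,-0.298,0,0.815,0.085,-0.56,-0.298,0,0.815,0.085,-0.56,-0.298,0,0.815,0.085,-0.56,-0.298,0,0.815,0.085,-0.56,-0.298,0,0.815,0.085,-0.56,-0.298,0,0.815,0.085,-0.56,-0.298,0,0.815,0.085,-0.56,-0.298,0,0.815,0.085,-0.56,-0.298,0,0.815,0.085,-0.56,-0.298,0,0.815,0.085,-0.56,-0.298,0,0.815,0.085,-0.56,-0.298,0,0.815,0.085,-0.56,-0.298,0,0.815],
)

```text
clock: 1.9
tcp_pos: [0.6304, 0.1501, 0.2455]
eef_rot: [0.527, 0.85, 0.0, -0.0]
wrist_force: [0.3, -0.3, -1.1]
gripper_width: 0.0852
gripper_force: 0.0
```

Run:
```python
from h import *
np.set_printoptions(precision=4,suppress=True)
o=env.observe();im=imaging.snapshot("wrist");C=cam("wrist",o);cv2.imwrite("pics/w1.png",im[:,:,::-1])
print(o['joints'],o['tcp_pos'],R.from_quat(o['eef_rot']).as_matrix())
h=cv2.cvtColor(im,cv2.COLOR_RGB2HSV);H,S,V=[h[...,i].astype(int) for i in range(3)]
for s,c in comps(((H<4)|(H>176))&(S>210)&(V>110)):print(s,c,plane(C,[c],.074))
print(proj(C,[.631,.149,.076]))
```

```text
[ 0.1415  0.5264  1.2842  0.0001  1.3311 -0.319 ] [0.6304 0.1501 0.2455] [[-0.4444  0.8958 -0.0001]
 [ 0.8958  0.4444  0.0001]
 [ 0.0001 -0.     -1.    ]]
[258, 176, 52, 41, 235] [283.9, 200.8] [[0.633  0.1398 0.074 ]]
[544, 226, 16, 30, 261] [553.9, 242.4] [[0.8836 0.2178 0.074 ]]
[[286.4956 191.5355]]
```

View pics/w1.png

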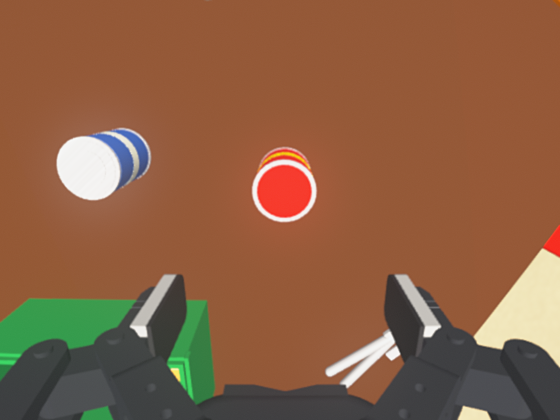

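The wrist view shows the red lid centred at about (284.5,191), against (286.5,191.5) predicted, so the alignment is good to 2 mm. The jaw path is free, with the milk tin well to the left at (90,168). I'll descend and grip.

drive_effector(
  offsets=[0.085,0,-0.001,0.06,0,0.085,0,-0.001,0.12,0,0.085,0,-0.001,0.16,0,0.085,0,-0.001,0.19,0,0.085,0,-0.001,0.198,0,0.085,0,-0.001,0.198,0,0.085,0,-0.001,0.198,0],
)

```text
clock: 2.82
tcp_pos: [0.6311, 0.1488, 0.0488]
eef_rot: [0.528, 0.849, 0.001, 0.001]
wrist_force: [0.1, -0.4, 0.4]
gripper_width: 0.0848
gripper_force: 0.0
```

drive_effector(
  offsets=[0.04,0,0,0,0,0.04,0,0,0,0,0.04,0,0,0,0,0.04,0,0,0,0,0.04,0,0,0,0,0.04,0,0,0,0,0.04,0,0,0,0,0.04,0,0,0,0],
)

```text
clock: 3.82
tcp_pos: [0.6306, 0.1485, 0.0483]
eef_rot: [0.528, 0.849, 0.0, 0.0]
wrist_force: [-3.2, -0.4, 10.4]
gripper_width: 0.0553
gripper_force: 61.9
```

drive_effector(
  offsets=[0.04,0,0,-0.01,0,0.04,0,0,-0.03,0,0.04,0,0,-0.07,0,0.04,0,0,-0.12,0,0.04,0,0,-0.17,0,0.04,0,0,-0.2,0,0.04,0,0,-0.2,0,0.04,0,0,-0.2,0],
)

```text
clock: 4.82
tcp_pos: [0.6296, 0.1484, 0.2463]
eef_rot: [0.528, 0.849, -0.0, -0.001]
wrist_force: [-0.5, -1.3, -3.7]
gripper_width: 0.0551
gripper_force: 64.0
```

Run:
```python
from h import *
np.set_printoptions(precision=4,suppress=True)
o=env.observe();M=R.from_quat(o['eef_rot']).as_matrix()
print(o['tcp_pos'],M.T@(np.array([.5435,-.1475,o['tcp_pos'][2]])-o['tcp_pos']))
y=M[:,1];print("yaw y",np.arctan2(y[1],y[0]))
```

```text
[0.6296 0.1484 0.2463] [-0.2271 -0.2083  0.0002]
yaw y 0.4590175124136031
```

drive_effector(
  offsets=[0.04,-0.015,-0.014,0,0,0.04,-0.044,-0.04,0,0,0.04,-0.08,-0.073,0,0,0.04,-0.12,-0.11,0,0,0.04,-0.16,-0.147,0,0,0.04,-0.19,-0.174,0,0,0.04,-0.215,-0.197,0,0,0.04,-0.227,-0.208,0,0,0.04,-0.227,-0.208,0,0,0.04,-0.227,-0.208,0,0],
)

```text
clock: 6.08
tcp_pos: [0.5443, -0.1465, 0.247]
eef_rot: [0.528, 0.85, 0.0, -0.0]
wrist_force: [0.3, 0.5, -2.2]
gripper_width: 0.0549
gripper_force: 64.1
```

Run:
```python
from h import *
np.set_printoptions(precision=4,suppress=True)
o=env.observe();a=imaging.snapshot("wrist");b=imaging.snapshot("scene")
print(o['tcp_pos'],o['wrist_force'],o['gripper_width'])
cv2.imwrite("pics/p2.png",cv2.resize(np.hstack([a,b])[:,:,::-1],(800,300),interpolation=cv2.INTER_AREA))
```

```text
[ 0.5443 -0.1465  0.247 ] [ 0.2965  0.4515 -2.2459] 0.05489217684188488
```

View pics/p2.png

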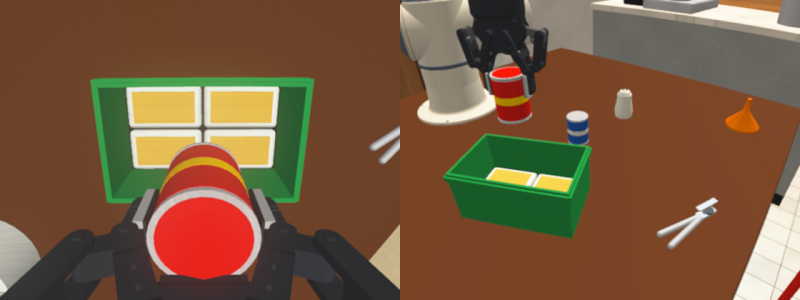

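The left panel shows the upright tin hanging centred in x over the box, whose rim spans roughly (95–312, 80–203). The right panel shows the milk tin and pepper pot undisturbed. Now I'll check the centring and fill height numerically.

Run:
```python
from h import *
np.set_printoptions(precision=4,suppress=True)
o=env.observe();a=imaging.snapshot("wrist");C=cam("wrist",o);T=cam("top");S=cam("scene");p=np.array(o['tcp_pos'])
print("lid expected",proj(C,[p[0],p[1],p[2]+.0277]),"scene",proj(S,[p[0],p[1],p[2]+.0277]))
h=cv2.cvtColor(a,cv2.COLOR_RGB2HSV);H,Sa,V=[h[...,i].astype(int) for i in range(3)]
y=comps((H>15)&(H<35)&(Sa>100)&(V>120),200);print(y)
far=sorted(y,key=lambda s:s[1][1])[:2]
lab=[[390.6,183.2],[363.8,196.1],[415.3,230.4],[388.5,244]]
for s,c in far:
    for l in lab:
        X,d=tri(C,c,T,l)
        if d<.01:print(c,l,X,d)
g=(H>50)&(H<75)&(Sa>120);cs,_=cv2.findContours(g.astype(np.uint8),0,2);k=max(cs,key=cv2.contourArea)
q=cv2.approxPolyDP(k,5,True).reshape(-1,2);print(q.tolist())
up=[min(q.tolist(),key=lambda v:v[0]+v[1]),min(q.tolist(),key=lambda v:v[1]-v[0])]
P=plane(C,up,.11);ax=(P[1]-P[0]);ax/=np.linalg.norm(ax);m=P.mean(0);n=np.array([ax[1],-ax[0],0])
print("far corners",P,"centre from far edge",m+.074*n,m-.074*n)
```

```text
lid expected [[288.2085 338.6909]] scene [[150.1697 100.1953]]
[([184, 128, 88, 45, 3710], [228.6, 149.8]), ([294, 128, 88, 44, 3791], [337.3, 149.4]), ([190, 191, 83, 40, 2447], [223.7, 208.5]), ([294, 191, 84, 40, 2410], [343.7, 207.7]), ([223, 220, 124, 51, 1180], [284.8, 234.2])]
[337.3, 149.4] [363.8, 196.1] [ 0.5764 -0.0977  0.037 ] 0.0019481242735208102
[228.6, 149.8] [390.6, 183.2] [ 0.5124 -0.0642  0.4345] 0.0034558769058824243
[228.6, 149.8] [388.5, 244] [ 0.4817 -0.1444  0.04  ] 0.0008486469450177675
[[438, 111], [127, 112], [150, 282], [184, 283], [206, 262], [220, 263], [211, 256], [232, 239], [185, 237], [172, 245], [150, 194], [160, 127], [235, 119], [396, 122], [403, 180], [389, 240], [338, 242], [347, 248], [345, 261], [364, 262], [385, 282], [416, 281]]
far corners [[ 0.408  -0.137   0.11  ]
 [ 0.614  -0.0343  0.11  ]] centre from far edge [ 0.544  -0.1519  0.11  ] [ 0.4779 -0.0194  0.11  ]
```

Triangulated fill is about 38 mm, so touchdown should come near TCP z 0.086. I'll go down quickly to just above the highest possible fill, then feel for contact.

drive_effector(
  offsets=[0.04,0,0,0.02,0,0.04,0,0,0.05,0,0.04,0,0,0.08,0,0.04,0,0,0.105,0,0.04,0,0,0.118,0,0.04,0,0,0.123,0,0.04,0,0,0.123,0,0.04,0,0,0.123,0],
)

```text
clock: 7.22
tcp_pos: [0.5448, -0.1473, 0.1251]
eef_rot: [0.528, 0.849, 0.0, 0.001]
wrist_force: [-1.1, 0.8, -1.2]
gripper_width: 0.0546
gripper_force: 64.1
```

drive_effector(
  offsets=[0.04,0,0,0.003,0,0.04,0,0,0.006,0,0.04,0,0,0.009,0,0.04,0,0,0.012,0,0.04,0,0,0.015,0,0.04,0,0,0.015,0,0.04,0,0,0.015,0],
)

```text
clock: 8.1
tcp_pos: [0.5444, -0.1472, 0.1093]
eef_rot: [0.528, 0.849, 0.0, 0.0]
wrist_force: [-0.6, -0.1, -2.9]
gripper_width: 0.0549
gripper_force: 64.1
```

drive_effector(
  offsets=[0.04,0,0,0.002,0,0.04,0,0,0.004,0,0.04,0,0,0.006,0,0.04,0,0,0.008,0,0.04,0,0,0.01,0,0.04,0,0,0.012,0,0.04,0,0,0.012,0],
)

```text
clock: 8.98
tcp_pos: [0.5443, -0.1472, 0.0971]
eef_rot: [0.528, 0.849, -0.0, -0.0]
wrist_force: [-0.5, -0.3, -2.7]
gripper_width: 0.0546
gripper_force: 64.1
```

drive_effector(
  offsets=[0.04,0,0,0.001,0,0.04,0,0,0.002,0,0.04,0,0,0.003,0,0.04,0,0,0.003,0],
)

```text
clock: 9.48
tcp_pos: [0.5443, -0.1472, 0.0942]
eef_rot: [0.528, 0.849, 0.0, -0.0]
wrist_force: [0.6, 0.7, -2.4]
gripper_width: 0.0547
gripper_force: 64.1
```

drive_effector(
  offsets=[0.04,0,0,0.001,0,0.04,0,0,0.002,0,0.04,0,0,0.002,0],
)

```text
clock: 9.85
tcp_pos: [0.5443, -0.1472, 0.0922]
eef_rot: [0.528, 0.849, -0.0, -0.0]
wrist_force: [-0.2, 0.2, -2.5]
gripper_width: 0.0549
gripper_force: 64.1
```

drive_effector(
  offsets=[0.04,0,0,0.001,0,0.04,0,0,0.002,0,0.04,0,0,0.002,0],
)

```text
clock: 10.22
tcp_pos: [0.5443, -0.1472, 0.0902]
eef_rot: [0.528, 0.849, -0.0, -0.0]
wrist_force: [0.1, 0.9, -1.9]
gripper_width: 0.0548
gripper_force: 64.1
```

drive_effector(
  offsets=[0.04,0,0,0.001,0,0.04,0,0,0.002,0,0.04,0,0,0.002,0],
)

```text
clock: 10.6
tcp_pos: [0.5443, -0.1472, 0.0882]
eef_rot: [0.528, 0.849, -0.0, -0.0]
wrist_force: [0.8, 0.2, -2.7]
gripper_width: 0.0547
gripper_force: 64.1
```

drive_effector(
  offsets=[0.04,0,0,0.001,0,0.04,0,0,0.002,0,0.04,0,0,0.002,0],
)

```text
clock: 10.98
tcp_pos: [0.5443, -0.1472, 0.0862]
eef_rot: [0.528, 0.849, -0.0, -0.0]
wrist_force: [0.3, 0.6, -2.6]
gripper_width: 0.0547
gripper_force: 64.1
```

drive_effector(
  offsets=[0.04,0,0,0.001,0,0.04,0,0,0.001,0],
)

```text
clock: 11.22
tcp_pos: [0.5443, -0.1471, 0.0852]
eef_rot: [0.528, 0.849, -0.0, -0.0]
wrist_force: [0.3, -0.3, -2.9]
gripper_width: 0.0549
gripper_force: 64.1
```

drive_effector(
  offsets=[0.04,0,0,0.001,0,0.04,0,0,0.001,0],
)

```text
clock: 11.48
tcp_pos: [0.5443, -0.1472, 0.0842]
eef_rot: [0.528, 0.849, -0.0, -0.0]
wrist_force: [0.7, -0.5, -1.5]
gripper_width: 0.055
gripper_force: 64.1
```

drive_effector(
  offsets=[0.04,0,0,0.001,0,0.04,0,0,0.001,0],
)

```text
clock: 11.72
tcp_pos: [0.5443, -0.1471, 0.0832]
eef_rot: [0.528, 0.849, -0.0, -0.0]
wrist_force: [0.3, -0.4, -2.6]
gripper_width: 0.0548
gripper_force: 64.1
```

drive_effector(
  offsets=[0.04,0,0,0.001,0,0.04,0,0,0.001,0],
)

```text
clock: 11.98
tcp_pos: [0.5443, -0.1472, 0.0822]
eef_rot: [0.528, 0.849, -0.0, -0.0]
wrist_force: [-0.6, 0.4, -1.6]
gripper_width: 0.0548
gripper_force: 64.1
```

drive_effector(
  offsets=[0.04,0,0,0.001,0,0.04,0,0,0.001,0],
)

```text
clock: 12.22
tcp_pos: [0.5443, -0.1472, 0.0812]
eef_rot: [0.528, 0.849, -0.0, -0.0]
wrist_force: [0.5, 0.1, -1.3]
gripper_width: 0.0549
gripper_force: 64.1
```

drive_effector(
  offsets=[0.04,0,0,0.001,0,0.04,0,0,0.001,0],
)

```text
clock: 12.48
tcp_pos: [0.5443, -0.1472, 0.0802]
eef_rot: [0.528, 0.849, -0.0, -0.0]
wrist_force: [0.0, -0.6, -2.5]
gripper_width: 0.0547
gripper_force: 64.1
```

drive_effector(
  offsets=[0.04,0,0,0.001,0,0.04,0,0,0.001,0],
)

```text
clock: 12.72
tcp_pos: [0.5443, -0.1472, 0.0792]
eef_rot: [0.528, 0.849, -0.0, -0.0]
wrist_force: [0.1, -0.1, -3.0]
gripper_width: 0.0549
gripper_force: 64.1
```

drive_effector(
  offsets=[0.04,0,0,0.001,0,0.04,0,0,0.001,0],
)

```text
clock: 12.98
tcp_pos: [0.5444, -0.1472, 0.0787]
eef_rot: [0.528, 0.849, 0.0, 0.0]
wrist_force: [-2.2, 0.4, 6.1]
gripper_width: 0.0548
gripper_force: 65.0
```

Touchdown felt: the vertical force jumped by about 8.5 N and the TCP stopped at 0.0787, which puts the fill near 30 mm. I'll hold briefly, then open.

drive_effector(
  offsets=[0.04,0,0,0,0,0.04,0,0,0,0],
)

```text
clock: 13.22
tcp_pos: [0.5444, -0.1472, 0.0787]
eef_rot: [0.528, 0.849, 0.0, 0.0]
wrist_force: [-2.0, 0.5, 7.7]
gripper_width: 0.0551
gripper_force: 65.0
```

drive_effector(
  offsets=[0.06,0,0,0,0,0.065,0,0,0,0,0.085,0,0,0,0,0.085,0,0,0,0,0.085,0,0,0,0,0.085,0,0,0,0,0.085,0,0,0,0,0.085,0,0,0,0],
)

```text
clock: 14.22
tcp_pos: [0.5444, -0.1472, 0.0783]
eef_rot: [0.528, 0.849, -0.0, 0.0]
wrist_force: [0.1, 0.0, 0.4]
gripper_width: 0.0848
gripper_force: 0.0
```

Released, with the wrist force back near zero. Now straight up, then a look.

drive_effector(
  offsets=[0.085,0,0,-0.01,0,0.085,0,0,-0.03,0,0.085,0,0,-0.07,0,0.085,0,0,-0.12,0,0.085,0,0,-0.17,0,0.085,0,0,-0.2,0,0.085,0,0,-0.2,0,0.085,0,0,-0.2,0],
)

```text
clock: 15.22
tcp_pos: [0.5439, -0.147, 0.2781]
eef_rot: [0.528, 0.849, -0.0, -0.0]
wrist_force: [-0.0, 0.1, -0.7]
gripper_width: 0.0851
gripper_force: 0.0
```

Run:
```python
from h import *
a=imaging.snapshot("wrist");b=imaging.snapshot("scene")
cv2.imwrite("pics/p3.png",cv2.resize(np.hstack([a,b])[:,:,::-1],(800,300),interpolation=cv2.INTER_AREA))
c=cv2.cvtColor(b,cv2.COLOR_RGB2HSV);H,S,V=[c[...,i].astype(int) for i in range(3)]
print("blue",comps((H>100)&(H<130)&(S>120)),"white",[x for x in comps((S<60)&(V>110)) if 290<x[1][0]<330])
```

```text
blue [([234, 168, 29, 16, 315], [248.4, 176.1]), ([236, 187, 27, 15, 271], [249.1, 194.5])] white [([301, 125, 25, 41, 843], [313.1, 146.0])]
```

View pics/p3.png

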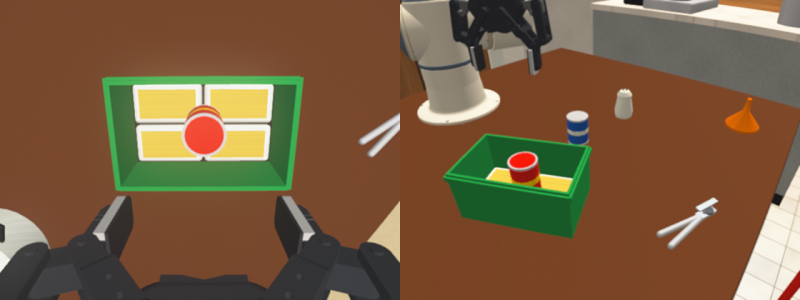

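The tin stands upright in the middle of the box, with its lid at (204,134) in the wrist panel. The gripper is clear, and the bystanders sit at the same pixels as at the start.

```bash
python3 -c "
from station import env, imaging, ticket
print(ticket.hand_in())"
```

```text
the job is handed in; nothing more can be done
None
```

The tomato tin is standing upright by itself on the fish tins in the middle of the green box; I let go only after feeling it touch down, the milk tin and pepper pot did not move, and the job is handed in (no verdict was returned).

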